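# Unhook the drawplate and stand it in the bench block

### The arm

A 7-joint arm with a two-finger parallel gripper is mounted at the origin on the work surface. World frame = base frame: x ahead of the robot, y to its left, z up, the work surface at z = 0. Lengths are in mm, angles in rad, forces in N, time in s.
With the tool pointing down it reaches from about 400 to 750 mm from the base axis. Payload 19.5 kg.
Tool frame: the origin (TCP) lies midway between the tips of the shut fingers; the grasp point (between the pads) lies 19 mm behind it; z points along the fingers, x is the direction in which the jaws open and shut, and the axes are right-handed (so a half turn about z gives the same grasp; the last joint's range is limited). The gripper opens to 85 mm and grips with 20 to 120 N. Pads are 22 mm wide; open, the fingers measure 114 mm over their backs; the gripper's body (76 mm by 85 mm) begins 54 mm behind the grasp point. The pads swing forward as they close: fully open they stand 13 mm farther back than shut.
Start: joints at [-1.33, 0.707, -0.028, 1.485, 0.022, 0.951, -0.075], TCP at [160.439, 552.136, 231.268] pointing down, gripper open.
Joint ranges: [-2.71, 2.71], [-0.32, 2.16], [-1.57, 1.52], [0, 2.45], [-1.46, 4.6], [0, 2.02], [-2.83, 2.83]. Speed limits (rad/s): [1.89, 1.89, 2.57, 2.57, 3.01, 3.01, 3.01].

### API

Orientations are given as a rotation vector (axis times angle).
In Python, from station import move_ptp, servo_line, goto_joints, gripper_to, hold, solve_ik, sense, capture, Unreachable, hand_in gives the robot as it stands. Calls block until the motion is done:
- move_ptp(position, orientation): joint-space move of the TCP to a pose.
- servo_line(position, ori=None, vel=150): straight line of the TCP; ori=None keeps the orientation; vel is the mean speed in mm/s.
- goto_joints(angles): joint-space move.
- gripper_to(opening, effort=None): opening from 0.0 (shut) to 1.0 (fully open); effort is the grip in N (None keeps the last); returns when the fingers have stopped.
- hold(seconds).
- solve_ik(position, orientation): joint angles nearest the present ones, or None.
- sense(): the state.
- capture(name): name is "side" or "top" or "wrist"; returns a dict with "color" (420x560x3 uint8, blue, green, red), "vertical_fov" (degrees; the focal length in pixels is half the picture's height over the tangent of half this angle, whatever the lens; pixels are square), "cx", "cy" (the principal point, pixels), "R" (3x3) and "t" (3): a world point X has camera coordinates R X + t. Camera axes: x right, y down, z forward; pixel columns grow to the right and rows downward; lengths in mm; the calibration is good to about 2 mm. A picture is of the moment at which its call begins. There is no depth.
A pose or a line that the arm cannot do raises Unreachable and nothing moves.
- hand_in(): hands the job in, once; it reports no verdict.
The state is a dict: "time_s": time; "joints": joint angles; "qvel": joint speeds; "tau": joint torques, N m; "ee_pos": TCP position; "ee_rot": TCP orientation; "force": force on the tool from outside, world axes, zero at the start; "moment": the same for the moment, N m; "gripper_width": opening from 0.0 (shut) to 1.0 (fully open).
Only numpy, scipy, OpenCV 4.12 (cv2) and the standard library are available. Lean on these libraries where they do the work, as an engineer would, in place of code of your own. Each camera call takes 0.05 s, during which the arm holds its last target.

### The job

Take the wire-drawing plate off the barbed retaining hook - raise it, tilt it and ease it back over the barb by feel, without straining the hook - and stand it upright, foot down, fully home in the slot of the wooden bench block, then let go. Set it in gently, do not drop it, and leave the pot, the hammer and the jar where they are.

Things in the scene. Friction and masses are not known exactly. Their poses are not given: they have to be found in the camera images.
- hanger: Fixed rigid steel stand; origin on the table under the hook's middle. Own +x is the way the hook points (roughly to the robot's right). Base plate 100 x 90 x 10 mm; post 16 x 22 mm, 140 mm high, 50 mm behind the origin (-x). A level bar 6 mm high, 7 mm wide, runs from the post top forward to hook_bend, then turns up as the barb. Never load the hanger by more than 15 N in all.
- hook_top (a point): Point on the top face of the hook's level bar, straight above the hanger's origin, 140 mm above the table; the drawplate's eye hangs on the bar within about 6 mm of it. Axes as the hanger.
- hook_bend (a point): Centre of the bar at the bend: 18 mm ahead of hook_top, 3 mm below it; axes as the hanger. Here the barb begins: a straight bar of the same section, 34 mm long, rising forward at 40 to 66 degrees above level and bent up to 18 degrees to either side: both differ from start to start and are not reported; feel (or see) them. It ends in a cross bead 8 mm in diameter, 8 mm wide.
- plate: The drawplate: upright flat steel plate 179 mm tall (own z), 44 wide (own y), 6 thick (own x), 0.25 to 0.47 kg, rows of small holes in its lower part. Origin: centre of its foot (lower edge). Own x points about the way the hook points.
- plate_mid (a point): Centre of the drawplate, 89.5 mm above its foot. Axes as the plate.
- plate_grip (a point): Centre of the drawplate's grip, 158 mm above its foot; axes as the plate. The plate's top 42 mm carry wooden scales on both faces and are 14 mm thick (own x) and 44 mm wide: take it there from above, across the 14 mm, with the fingers no lower than 25 mm above the eye, for the bar comes close under them when the plate is tilted.
- plate_eye (a point): Centre of the drawplate's eye, 100.5 mm above its foot: a window 11 mm high, 14 mm wide, through which the hook's bar passes; its upper edge rests on the bar. Axes as the plate. The eye must follow the bar: the plate's top leans back over the post, its foot swinging out the way the hook points, by some 35 to 45 degrees while the eye slides up the barb and over the bead. Held upright it jams.
- plate_foot (a point): Centre of the drawplate's lower edge. Axes as the plate.
- block: Fixed dark wooden bench block 90 (own x) x 130 (own y) x 70 mm high; origin under its centre, on the table. In its middle a slot, open at the top: 12 mm (own x) x 52 mm (own y), 45 mm deep, edges chamfered 3 mm. The drawplate stands in it foot down, its thickness across the 12 mm, either face forward. Never press the block with more than 40 N.
- slot_mouth (a point): Centre of the slot's mouth, 70 mm above the table. Axes as the block.
- slot_floor (a point): Centre of the slot's floor, 25 mm above the table. Axes as the block.
- pot: Small steel pot, 90 mm across, 60 mm high, loose; origin under its centre. A bystander.
- mallet: Small hammer 200 mm long lying on the table, loose; origin on the table under it. A bystander.
- jar: Amber glass jar with a steel lid, 56 mm across, 70 mm high, loose; origin under its centre. A bystander.

How it is judged (in metres and radians):
On the way:
1. the drawplate is off the hook and clear of it: its eye more than 70 mm from the hook's bar, nothing touching the hanger (distance between plate_eye and hook_top above 0.07 m and contact force between hanger and anything else below 0.1 N), for 0.2 s.
At the end, for the whole second after the job is handed in: The drawplate stands in the block's slot with its foot centre within 9 mm of the slot's floor centre, within 0.17 rad of upright, at rest and released (distance between plate_foot and slot_floor below 0.009 m and angle between plate_mid's own z axis and vertical below 0.17 rad and linear speed of plate below 0.02 m/s and contact force between the fingers and plate below 0.1 N); the robot touches nothing.
It fails at once if the hanger is loaded by more than 15 N (contact force between hanger and anything else above 15 N).
It fails at once if the block is pressed by more than 40 N (contact force between block and anything else above 40 N).
It fails at once if the drawplate is dropped (falls over or falls to the table) (height (world z) of plate_mid below 0.08 m or angle between plate_mid's own z axis and vertical above 1.3 rad).
It fails at once if the pot, the hammer or the jar is moved by more than 20 mm (distance of any of pot, mallet, jar from where it was at the start of the episode above 0.02 m).
It also fails if it takes over 72 s, if anything falls off the work surface, if the arm or the gripper's body presses on something with over 40 N, if the wrist force passes 120 N, or if a joint passes its speed limit or range.

## Working session

There is one attempt and no reset: what is moved stays moved. The work goes in short steps, each a Python script; the robot and the scene stay as the last script left them, time stands still between calls to the robot, and variables do not carry over. Pictures are saved under pics/ and viewed, and the job is handed in when it is done.

```bash
ls; mkdir -p pics; python3 - <<'E'
from station import *
import cv2
s=sense(); print(s)
for n in("side","top","wrist"):
    c=capture(n); cv2.imwrite(f"pics/{n}0.png",c["color"]); print(n,c["vertical_fov"],c["cx"],c["cy"],c["R"],c["t"])
    import pickle; pickle.dump(c,open(f"{n}0.pkl","wb"))
E
```

```text
pics
{'time_s': 0.0, 'joints': array([-1.32967703,  0.70707445, -0.02762321,  1.48495997,  0.0219687 ,
        0.95090327, -0.07552243]), 'qvel': array([ 0.0005918 ,  0.00034627,  0.0007021 , -0.00057519, -0.00106684,
       -0.00063279,  0.00075049]), 'tau': array([ 1.04064733e-03, -8.83201718e+01,  1.23482320e+00, -2.36156934e+01,
        1.68731360e-02,  6.68742199e-03, -1.26497544e-04]), 'ee_pos': array([160.38267691, 551.92275897, 230.85298325]), 'ee_rot': array([ 2.51188592e+00,  1.88575648e+00, -1.30843321e-03]), 'force': array([-0.06535369,  0.14519916,  0.09503984]), 'moment': array([ 0.00134404, -0.00964523, -0.00748939]), 'gripper_width': 1.0007908685087508}
side 55.08894740303341 275.76644044139505 211.96796820556955 [[ 0.77630964 -0.6302998  -0.00809311]
 [-0.43459425 -0.52588062 -0.73114801]
 [ 0.45658644  0.57111447 -0.68217086]] [-453.05502619  348.30138567  754.32170165]
top 52.085082170293106 282.519481874668 211.4100122152982 [[-0.01913474 -0.9997951  -0.00660436]
 [-0.98631228  0.01995789 -0.16367583]
 [ 0.1637741   0.00338207 -0.98649207]] [ 30.32826585 606.34100714 835.78096685]
wrist 66.20339441801724 277.9438465911179 203.71587569712148 [[ 0.2786413   0.96039473 -0.00099514]
 [ 0.9157632  -0.26537977  0.3015814 ]
 [ 0.2893731  -0.08494435 -0.95343991]] [-574.058731    -39.59268211  378.2842339 ]
```

View pics/side0.png

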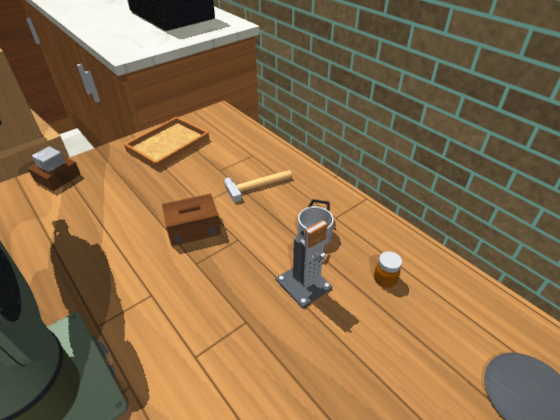

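View pics/top0.png

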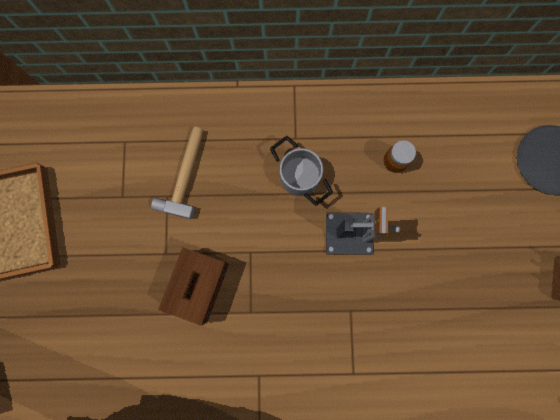

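View pics/wrist0.png

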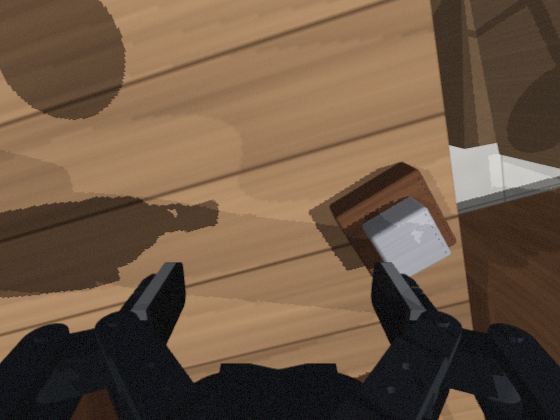

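```bash
cat > h.py <<'E'
import numpy as np,cv2,pickle
def ld(n): return pickle.load(open(n+".pkl","rb"))
def ray(c,u,v):
    f=c["color"].shape[0]/2/np.tan(np.radians(c["vertical_fov"])/2)
    R=np.array(c["R"]);t=np.array(c["t"])
    d=R.T@np.array([(u-c["cx"])/f,(v-c["cy"])/f,1.]);o=-R.T@t
    return o,d/np.linalg.norm(d)
def onz(c,u,v,z):
    o,d=ray(c,u,v); return o+d*(z-o[2])/d[2]
def tri(c1,p1,c2,p2):
    o1,d1=ray(c1,*p1);o2,d2=ray(c2,*p2)
    A=np.stack([d1,-d2],1);s=np.linalg.lstsq(A,o2-o1,rcond=None)[0]
    a=o1+s[0]*d1;b=o2+s[1]*d2
    return (a+b)/2,np.linalg.norm(a-b)
def proj(c,X):
    f=c["color"].shape[0]/2/np.tan(np.radians(c["vertical_fov"])/2)
    p=np.array(c["R"])@np.array(X)+np.array(c["t"]);return np.array([c["cx"]+f*p[0]/p[2],c["cy"]+f*p[1]/p[2]])
def crop(c,u0,v0,w,h,k,name):
    im=cv2.resize(c["color"][v0:v0+h,u0:u0+w],None,fx=k,fy=k,interpolation=cv2.INTER_CUBIC)
    cv2.imwrite("pics/"+name,im)
E
python3 - <<'E'
from h import *
s=ld("side0");t=ld("top0")
crop(t,310,195,100,70,8,"tc1.png")
crop(s,265,210,80,100,6,"sc1.png")
crop(t,150,240,90,90,6,"tc2.png")
crop(s,155,185,80,70,8,"sc2.png")
E
```

```text
(no output)
```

View pics/tc1.png

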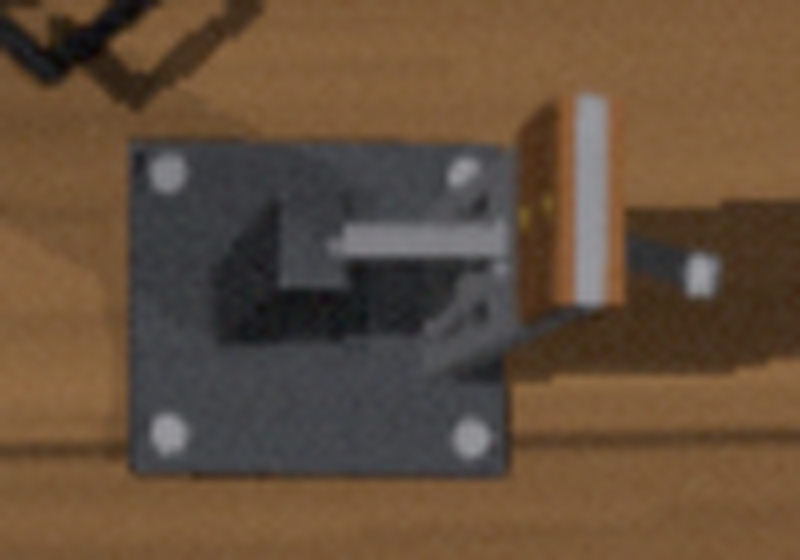

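View pics/sc1.png

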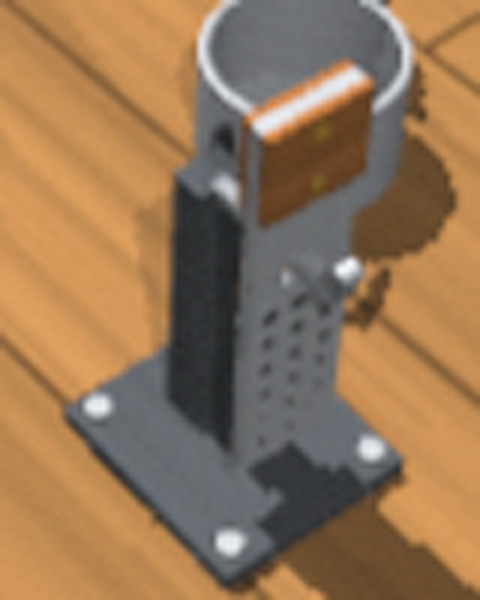

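View pics/tc2.png

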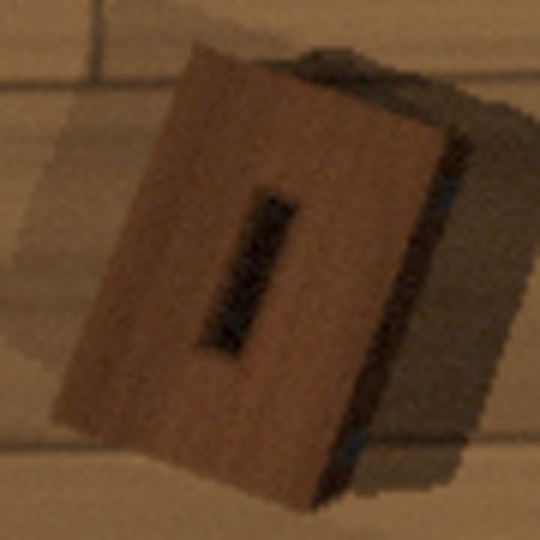

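View pics/sc2.png

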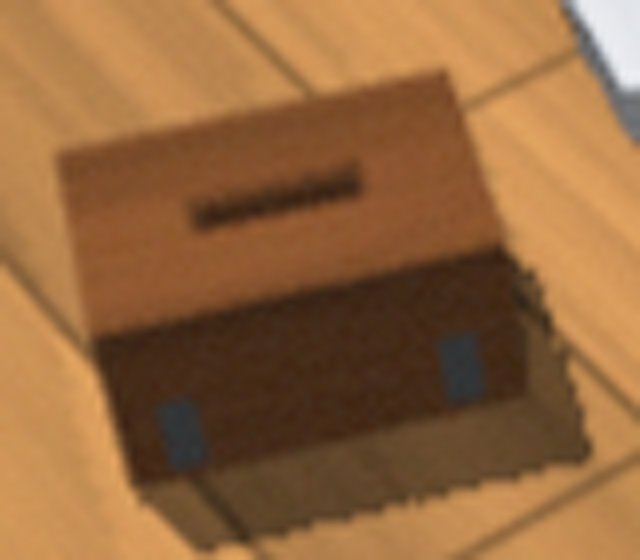

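```bash
python3 - <<'E'
from h import *
np.set_printoptions(precision=1,suppress=True)
s=ld("side0");t=ld("top0")
T=lambda x,y,u0,v0,k:(u0+(x+.5)/k-.5,v0+(y+.5)/k-.5)
print("base z10");P=[onz(t,*T(x,y,310,195,8),10) for x,y in[(130,140),(512,146),(509,475),(130,475)]]
for p in P:print(p)
print("mean",np.mean(P,0))
print("bolts");
for x,y in[(169,173),(466,171),(470,437),(169,434)]:print(onz(t,*T(x,y,310,195,8),12))
print("bar z140");
for x,y in[(343,241),(505,240)]:print(onz(t,*T(x,y,310,195,8),140))
print("plate top z213")
Q=[onz(t,*T(x,y,310,195,8),213) for x,y in[(560,95),(622,97),(624,304),(567,304)]]
for p in Q:print(p)
print("mean",np.mean(Q,0))
print("bead",tri(t,T(702,274,310,195,8),s,T(348,269,265,210,6)))
print("block z70 top");
B=[onz(t,*T(x,y,150,240,6),70) for x,y in[(197,45),(448,130),(313,510),(52,420)]]
for p in B:print(p)
print(np.mean(B,0))
B2=[onz(s,*T(x,y,155,185,8),70) for x,y in[(60,153),(445,72),(503,250),(95,337)]]
for p in B2:print(p)
print(np.mean(B2,0))
print("slot")
for x,y in[(258,188),(297,203),(238,355),(203,345)]:print(onz(t,*T(x,y,150,240,6),70))
for x,y in[(190,205),(358,165),(362,192),(198,230)]:print(onz(s,*T(x,y,155,185,8),70))
E
```

```text
base z10
[610.2 -74.7  10. ]
[ 606.4 -177.3   10. ]
[ 518.3 -171.7   10. ]
[520.3 -71.5  10. ]
mean [ 563.8 -123.8   10. ]
bolts
[600.7 -84.6  12. ]
[ 599.6 -164.2   12. ]
[ 528.4 -161.5   12. ]
[530.8 -82.   12. ]
bar z140
[ 564.6 -109.9  140. ]
[ 564.  -147.1  140. ]
plate top z213
[ 584.9 -145.1  213. ]
[ 584.2 -158.1  213. ]
[ 540.6 -155.9  213. ]
[ 540.9 -144.1  213. ]
mean [ 562.7 -150.8  213. ]
bead (array([ 552.5, -184.8,  167.3]), np.float64(1.0455868858158126))
block z70 top
[535.6 218.9  70. ]
[505.9 135.5  70. ]
[385.  178.6  70. ]
[414.9 263.6  70. ]
[460.4 199.1  70. ]
[416.3 261.8  70. ]
[534.7 216.5  70. ]
[502.4 131.5  70. ]
[385.  178.4  70. ]
[459.6 197.1  70. ]
slot
[488.2 197.9  70. ]
[483.1 185.   70. ]
[434.5 203.6  70. ]
[437.9 215.   70. ]
[436.7 212.7  70. ]
[488.1 195.   70. ]
[482.3 183.   70. ]
[432.9 200.8  70. ]
```

```bash
cat >> h.py <<'E'
from scipy.spatial.transform import Rotation as Ro
def toolrot(px, sgn):
    # px: plate-x direction (jaw axis), plate z = up-ish; tool z = -plate z
    pass
def plateR(yaw,tilt,roll=0):
    # plate axes: yaw about z, then tilt>0 leans top back (-x) foot out ; roll about own x
    return Ro.from_euler('z',yaw)*Ro.from_euler('y',-tilt)*Ro.from_euler('x',roll)
def toolR(pR,sgn=1):
    # tool axes in plate frame: z=-pz, x=sgn*px, y=z×x
    M=np.stack([[sgn,0,0],np.cross([0,0,-1],[sgn,0,0]),[0,0,-1]],1)
    return pR*Ro.from_matrix(M)
E
python3 - <<'E'
from h import *
from station import *
np.set_printoptions(precision=2,suppress=True)
s=sense();c=ld("wrist0")
Rt=Ro.from_rotvec(s["ee_rot"]).as_matrix()
print(Rt, "cam in tool",Rt.T@(-np.array(c["R"]).T@c["t"]-s["ee_pos"]), "viewdir tool",Rt.T@np.array(c["R"])[2])
yaw=np.radians(-92)
for sg in(1,-1):
  for tl in(0,25,40,50,60):
    pR=plateR(yaw,np.radians(tl))
    eye=np.array([563,-160,150]) 
    tcp=eye+pR.apply([0,0,38.5])
    print(sg,tl,solve_ik(tcp,toolR(pR,sg).as_rotvec()))
  # block
  for k in(0,np.pi):
    pR=plateR(np.radians(-21)+k,0)
    for z in (20,130): print('blk',sg,solve_ik([460,198,25+z+139],toolR(pR,sg).as_rotvec()))
E
```

```text
[[ 0.28  0.96 -0.  ]
 [ 0.96 -0.28 -0.  ]
 [-0.   -0.   -1.  ]] cam in tool [  -0.53  -76.57 -141.1 ] viewdir tool [0.   0.3  0.95]
1 0 [-0.07  0.86  0.64  1.51 -0.58  0.96 -0.87]
1 25 [-0.36  0.9   0.69  1.62 -0.13  0.72 -1.41]
1 40 [-0.56  1.06  0.9   1.64 -0.09  0.7  -1.53]
1 50 [-0.65  1.17  0.96  1.63  0.02  0.71 -1.7 ]
1 60 [-0.71  1.28  1.    1.61  0.12  0.74 -1.85]
blk 1 [-0.63  0.69  0.29  1.82 -0.29  0.68 -0.54]
blk 1 [-0.7   0.55  0.4   1.65 -0.25  0.99 -0.58]
blk 1 [-0.18  0.71 -0.53  1.81  0.49  0.76  1.81]
blk 1 [-0.17  0.56 -0.54  1.63  0.32  1.04  1.98]
-1 0 [ 0.38  0.79 -0.32  1.5   0.29  0.91  1.5 ]
-1 25 [-0.09  0.8   0.11  1.61  0.5   0.82  1.17]
-1 40 [-0.27  0.89  0.21  1.63  0.69  0.89  0.9 ]
-1 50 [-0.33  0.96  0.19  1.62  0.84  1.01  0.71]
-1 60 [-0.37  1.05  0.16  1.6   0.94  1.16  0.57]
blk -1 [-0.18  0.71 -0.53  1.81  0.49  0.76  1.81]
blk -1 [-0.17  0.56 -0.54  1.63  0.32  1.04  1.98]
blk -1 [-0.63  0.69  0.29  1.82 -0.29  0.68 -0.54]
blk -1 [-0.7   0.55  0.4   1.65 -0.25  0.99 -0.58]
```

```bash
cat >> h.py <<'E'
CAMT=np.array([-0.5,-76.6,-141.1]);
def look(P,a,dist,yaw=0):
    Rz=Ro.from_euler('z',yaw).as_matrix()
    R=Rz@np.stack([[0,1,0],[np.cos(a),0,np.sin(a)],[np.sin(a),0,-np.cos(a)]],1)
    v=R@np.array([0,.295,.955]); cam=np.array(P)-dist*v
    return cam-R@CAMT, Ro.from_matrix(R).as_rotvec()
E
python3 - <<'E'
from h import *
from station import *
np.set_printoptions(precision=2,suppress=True)
P=[560,-165,150]
for a in(0,20,30,40,50):
  for d in (250,320):
   for y in(-.6,0,.6):
    t,r=look(P,np.radians(a),d,y); q=solve_ik(t,r); print(a,d,y,t,q)
E
```

```text
0 250 -0.6 [ 562.63 -166.2   247.65] [ 0.26  0.71 -0.05  1.41  0.04  1.02  1.17]
0 250 0 [ 562.85 -164.5   247.65] [ 0.34  0.71 -0.22  1.41  0.17  1.04  1.65]
0 250 0.6 [ 562.07 -162.98  247.65] [ 0.42  0.72 -0.4   1.41  0.3   1.06  2.14]
0 320 -0.6 [ 545.59 -154.54  314.5 ] [ 0.15  0.62  0.13  1.37 -0.08  1.16  1.27]
0 320 0 [ 542.2 -164.5  314.5] [ 0.27  0.61 -0.07  1.37  0.04  1.16  1.77]
0 320 0.6 [ 545.03 -174.64  314.5 ] [ 0.38  0.63 -0.25  1.34  0.16  1.19  2.28]
20 250 -0.6 [ 534.93 -147.24  242.74] [0.04 0.55 0.13 1.91 0.23 0.38 0.92]
20 250 0 [ 529.28 -164.5   242.74] [ 0.59  0.57 -0.48  1.9   0.48  0.41  1.38]
20 250 0.6 [ 534.36 -181.93  242.74] [ 0.95  0.78 -1.03  1.72  0.61  0.75  1.93]
20 320 -0.6 [ 500.04 -123.37  298.49] [-0.15  0.43  0.35  1.94  0.01  0.48  1.12]
20 320 0 [ 487.01 -164.5   298.49] [ 0.41  0.41 -0.12  1.93 -0.12  0.47  1.98]
20 320 0.6 [ 499.48 -205.8   298.49] [ 0.77  0.54 -0.46  1.69 -0.09  0.76  2.63]
30 250 -0.6 [ 522.02 -138.41  235.99] [ 0.07  0.53 -0.03  2.14  1.52  0.28 -0.43]
30 250 0 [ 513.64 -164.5   235.99] [ 0.63  0.55 -0.46  2.14  1.71 
[... 402 characters left out ...]
87  1.04 -0.88]
40 250 0 [ 499.42 -164.5   226.64] [ 1.01  0.78 -1.12  2.35  2.23  0.64 -0.27]
40 250 0.6 [ 509.71 -198.8   226.64] [ 0.32  0.77  0.63  1.98 -1.44  1.12 -2.2 ]
40 320 -0.6 [461.76 -97.18 264.57] [-0.23  0.45  0.12  2.45  2.2   0.5  -1.31]
40 320 0 [ 440.63 -164.5   264.57] None
40 320 0.6 [ 461.19 -231.99  264.57] [ 0.22  0.97  1.3   1.97 -1.42  1.74 -2.07]
50 250 -0.6 [ 500.06 -123.38  214.95] None
50 250 0 [ 487.03 -164.5   214.95] None
50 250 0.6 [ 499.49 -205.79  214.95] [ 0.91  0.77 -0.25  2.04 -1.43  0.68 -2.05]
50 320 -0.6 [446.84 -86.97 242.1 ] None
50 320 0 [ 422.54 -164.5   242.1 ] None
50 320 0.6 [ 446.27 -242.2   242.1 ] [ 0.48  0.88  0.86  2.05 -1.44  1.54 -1.91]
```

```bash
python3 - <<'E'
from h import *
from station import *
np.set_printoptions(precision=2,suppress=True)
P=[560,-165,150]
move_ptp([480,150,340],toolR(plateR(np.radians(-92),0),-1).as_rotvec()); print(sense()["time_s"],sense()["force"])
for i,(a,d) in enumerate([(20,320),(0,290)]):
  move_ptp(*look(P,np.radians(a),d,0)); hold(.2)
  for n in("wrist","side","top"):
    c=capture(n); pickle.dump(c,open(f"{n}{i+1}.pkl","wb")); cv2.imwrite(f"pics/{n}{i+1}.png",c["color"])
  print(sense()["time_s"],sense()["force"],sense()["joints"])
E
```

```text
2.05 [ 0.74 -0.43  0.12]
3.6083 [ 0.93 -0.6  -0.19] [ 0.42  0.41 -0.13  1.93 -0.11  0.47  1.97]
4.6333 [ 0.42 -0.62 -0.58] [ 0.21  0.65  0.05  1.39 -0.03  1.1   1.83]
```

View pics/wrist1.png

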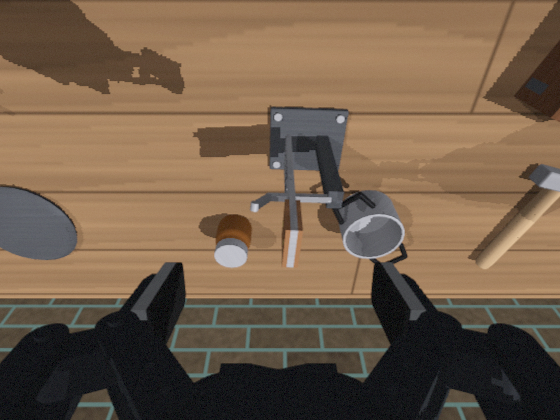

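View pics/wrist2.png

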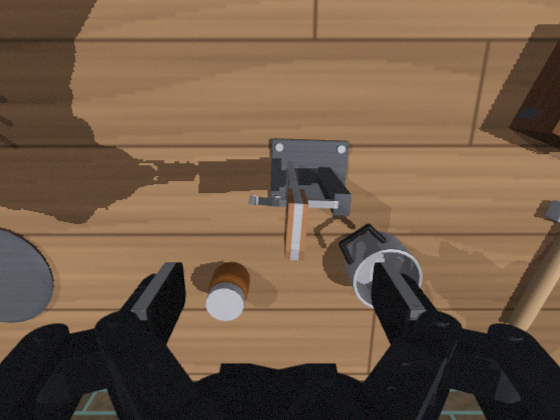

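```bash
python3 - <<'E'
from h import *
crop(ld("wrist1"),240,170,110,80,7,"w1c.png")
crop(ld("wrist2"),240,170,120,100,6,"w2c.png")
E
```

```text
(no output)
```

View pics/w1c.png

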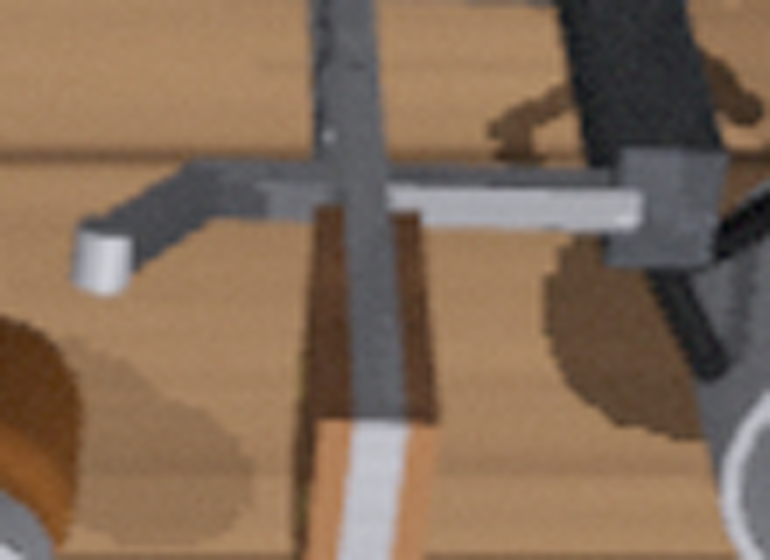

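View pics/w2c.png

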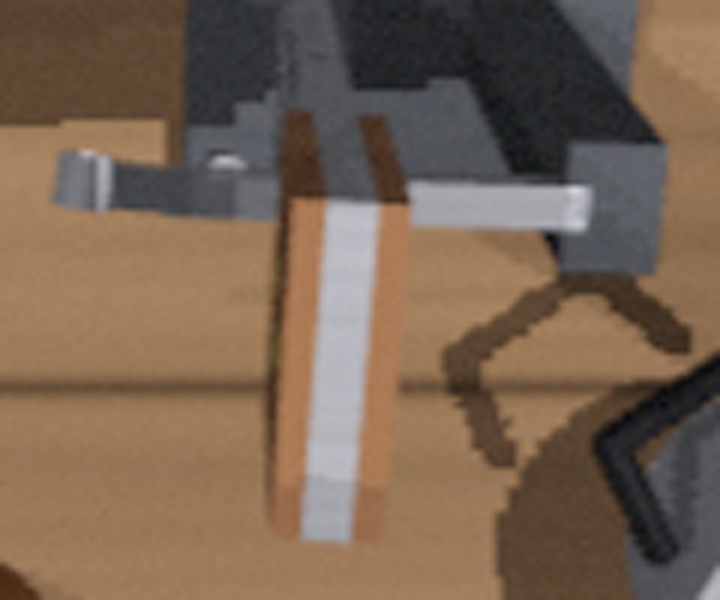

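```bash
cat >> h.py <<'E'
def trin(obs):
    A=np.zeros((3,3));b=np.zeros(3)
    for c,p in obs:
        o,d=ray(c,*p);M=np.eye(3)-np.outer(d,d);A+=M;b+=M@o
    X=np.linalg.solve(A,b); return X,[np.round(proj(c,X)-p,1) for c,p in obs]
T=lambda x,y,u0,v0,k:(u0+(x+.5)/k-.5,v0+(y+.5)/k-.5)
E
python3 - <<'E'
from h import *
np.set_printoptions(precision=1,suppress=True)
s=ld("side0");t=ld("top0");w1=ld("wrist1");w2=ld("wrist2")
W1=lambda x,y:T(x,y,240,170,7); W2=lambda x,y:T(x,y,240,170,6)
tb=T(702,274,310,195,8);sb=T(348,269,265,210,6)
b1=W1(103,261);b2=W2(82,180)
print("bead w",trin([(w1,b1),(w2,b2)]))
print("bead all",trin([(w1,b1),(w2,b2),(t,tb),(s,sb)]))
# bend
for p in[(193,162),(228,216),(211,189)]:
    o,d=ray(w1,*W1(*p))
    for x in(560,563.5,567):
        print(p,o+d*(x-o[0])/d[0])
print("bar end at post top z140")
for p in[(640,205),(388,197)]: print(onz(w1,*W1(*p),140))
for p in[(590,210),(410,205)]: print(onz(w2,*W2(*p),140))
print("post top corners")
for p in [(620,150),(727,152),(710,265),(605,265)]:print(onz(w1,*W1(*p),140))
for p in [(567,143),(664,143),(655,272),(560,272)]:print(onz(w2,*W2(*p),140))
print("plate top")
for p in [(318,420),(437,425)]:print(onz(w1,*W1(*p),213))
for p in [(287,197),(410,200),(272,537),(385,541)]:print(onz(w2,*W2(*p),213))
print("plate centre eye-lvl (near edge z~134)",[ onz(w1,*W1(x,200),134) for x in (332,385)])
E
```

```text
bead w (array([ 552.4, -186.3,  167.8]), [array([-0.1,  0. ]), array([0.1, 0. ])])
bead all (array([ 552.3, -185.6,  167.9]), [array([ 0.6, -0. ]), array([ 0.9, -0.1]), array([ 0.7, -0.2]), array([-0. ,  0.2])])
(193, 162) [ 560.  -175.2  134.4]
(193, 162) [ 563.5 -175.4  129.6]
(193, 162) [ 567.  -175.6  124.7]
(228, 216) [ 560.  -169.8  147.7]
(228, 216) [ 563.5 -169.9  143. ]
(228, 216) [ 567.  -170.   138.4]
(211, 189) [ 560.  -172.4  141.2]
(211, 189) [ 563.5 -172.5  136.4]
(211, 189) [ 567.  -172.7  131.6]
bar end at post top z140
[ 563.6 -109.7  140. ]
[ 562.3 -146.6  140. ]
[ 565.8 -109.4  140. ]
[ 564.9 -137.6  140. ]
post top corners
[ 553.8 -113.6  140. ]
[554.1 -98.1 140. ]
[574.8 -98.1 140. ]
[ 574.8 -113.8  140. ]
[ 554.9 -113.6  140. ]
[554.9 -98.6 140. ]
[576.1 -98.6 140. ]
[ 576.  -113.6  140. ]
plate top
[ 540.  -158.5  213. ]
[ 540.7 -144.8  213. ]
[ 540.8 -159.   213. ]
[ 541.1 -144.7  213. ]
[ 584.6 -160.5  213. ]
[ 585.2 -146.6  213. ]
plate centre eye-lvl (near edge z~134) [array([ 567.3, -154.6,  134. ]), array([ 567.2, -146.6,  134. ])]
```

```bash
cat > plan.py <<'E'
from h import *
HY=np.radians(-91.2)
BEND=np.array([563.5,-173.3,137.0]); BEAD=np.array([552.5,-186.2,167.2])
H=Ro.from_euler('z',HY)
def barpts(bend=BEND,bead=BEAD):
    u=H.inv().apply(bead-bend);L=np.linalg.norm(u);u/=L
    b=np.arcsin(u[1]);e=np.arctan2(u[2],u[0])
    G=H*Ro.from_euler('y',-e)*Ro.from_euler('z',b)
    sec=np.array([[0,y,z] for y in np.linspace(-3.5,3.5,5) for z in np.linspace(-3,3,5) if abs(y)==3.5 or abs(z)==3])
    P=[bend+H.apply(sec+[s,0,0]) for s in np.arange(-40,1.5,.25)]
    P+=[bend+G.apply(sec+[s,0,0]) for s in np.arange(-1.5,L,.25)]
    th=np.linspace(0,2*np.pi,32)
    P+=[bead+G.apply(np.stack([4*np.cos(th),0*th+y,4*np.sin(th)],1)) for y in(-4,-2,0,2,4)]
    return np.concatenate(P),e,b,G,L
PTS,E_,B_,G_,L_=barpts()
def poly(s): return BEND+(H.apply([s,0,0]) if s<0 else G_.apply([s,0,0]))
def pR(tilt,yb): return H*Ro.from_euler('y',-tilt)*Ro.from_euler('z',yb)
def fit(s,tilt,yb,pts=None):
    R=pR(tilt,yb);c=poly(s);q=R.inv().apply((PTS if pts is None else pts)-c)
    q=q[np.abs(q[:,0])<3.2]
    if len(q)==0: return 7,5.5,c
    lo,hi=q.min(0),q.max(0)
    m=(14-(hi-lo)[1])/2,(11-(hi-lo)[2])/2
    cc=(lo+hi)/2;cc[0]=0
    return m[0],m[1],c+R.apply(cc)
E
python3 - <<'E'
from plan import *
np.set_printoptions(precision=1,suppress=True)
print(np.degrees(E_),np.degrees(B_),L_)
for s in[-21,-16,-12,-8,-6,-4,-2,0,2,4,6,8,10,15,20,25,28,30,32,34,36,38,40,43]:
    print(s,[ (t,)+tuple(round(v,1) for v in fit(s,np.radians(t),yb)[:2]) for t,yb in [(t,np.interp(s,[-4,10],[0,.25])) for t in(0,10,20,25,30,35,40,45,50,55,60)]])
E
```

```text
66.50605745794918 -18.043877545767828 34.63307667534028
-21 [(0, np.float64(3.5), np.float64(2.5)), (10, np.float64(3.5), np.float64(1.9)), (20, np.float64(3.5), np.float64(1.2)), (25, np.float64(3.5), np.float64(0.8)), (30, np.float64(3.5), np.float64(0.3)), (35, np.float64(3.5), np.float64(-0.4)), (40, np.float64(3.5), np.float64(-1.0)), (45, np.float64(3.5), np.float64(-1.9)), (50, np.float64(3.5), np.float64(-2.9)), (55, np.float64(3.5), np.float64(-4.2)), (60, np.float64(3.5), np.float64(-6.0))]
-16 [(0, np.float64(3.5), np.float64(2.5)), (10, np.float64(3.5), np.float64(1.9)), (20, np.float64(3.5), np.float64(1.2)), (25, np.float64(3.5), np.float64(0.8)), (30, np.float64(3.5), np.float64(0.3)), (35, np.float64(3.5), np.float64(-0.4)), (40, np.float64(3.5), np.float64(-1.0)), (45, np.float64(3.5), np.float64(-1.9)), (50, np.float64(3.5), np.float64(-2.9)), (55, np.float64(3.5), np.float64(-4.2)), (60, np.float64(3.5), np.float64(-6.0))]
-12 [(0, np.float64(3.5), np.float64(2.5)), (10, np.float64(3.5), np.float64(1.9)), (20, np.float64(3.5), np.float64(1.2)), (25, np.float64(3.5)
[... 9094 characters left out ...]
float64(1.0)), (35, np.float64(2.0), np.float64(1.3)), (40, np.float64(1.9), np.float64(1.3)), (45, np.float64(2.1), np.float64(1.4)), (50, np.float64(2.2), np.float64(1.4)), (55, np.float64(2.2), np.float64(1.5)), (60, np.float64(3.2), np.float64(1.5))]
43 [(0, np.float64(-0.0), np.float64(-4.0)), (10, np.float64(1.4), np.float64(-0.4)), (20, np.float64(2.1), np.float64(1.2)), (25, np.float64(3.1), np.float64(1.5)), (30, np.float64(3.2), np.float64(1.6)), (35, np.float64(4.3), np.float64(1.8)), (40, np.float64(4.4), np.float64(2.0)), (45, np.float64(4.6), np.float64(2.1)), (50, np.float64(5.4), np.float64(2.1)), (55, np.float64(5.6), np.float64(2.1)), (60, np.float64(5.7), np.float64(2.3))]
```

```bash
python3 - <<'E'
from plan import *
from station import *
np.set_printoptions(precision=2,suppress=True)
R=toolR(plateR(np.radians(-92.1),0),-1).as_rotvec()
print(toolR(plateR(np.radians(-92.1),0),-1).as_matrix())
move_ptp([562.8,-152.2,270],R)
servo_line([562.8,-152.2,178],None,80); hold(.2)
s=sense(); print(s["time_s"],s["ee_pos"],s["force"],s["moment"])
for n in("wrist","side"):
    c=capture(n); pickle.dump(c,open(f"{n}3.pkl","wb")); cv2.imwrite(f"pics/{n}3.png",c["color"])
# ik check of path with grip offset
for sv,tl,yb in [(-15,10,0),(0,33,-.1),(10,60,-.3),(34,60,-.3),(60,60,-.3)]:
    Rr=pR(np.radians(tl),yb); eye=poly(sv); tcp=eye+Rr.apply([0,0,43.5])
    print(sv,tcp,solve_ik(tcp,toolR(Rr,-1).as_rotvec()))
E
```

```text
[[ 0.04  1.    0.  ]
 [ 1.   -0.04  0.  ]
 [ 0.    0.   -1.  ]]
6.3833 [ 562.9  -152.22  178.25] [-0.27  0.35  0.02] [ 0.03 -0.02  0.03]
-15 [ 563.97 -150.75  179.84] [0.02 0.78 0.18 1.57 0.07 0.78 1.65]
0 [ 564.   -149.61  173.48] [-0.35  0.91  0.53  1.65  0.26  0.69  1.25]
10 [ 561.11 -139.36  167.47] [-0.67  1.24  0.91  1.65  0.27  0.71  0.86]
34 [ 553.49 -148.3   188.4 ] [-0.67  1.2   0.92  1.68  0.31  0.7   0.86]
60 [ 545.23 -157.98  211.07] [-0.66  1.15  0.93  1.71  0.34  0.69  0.87]
```

View pics/wrist3.png

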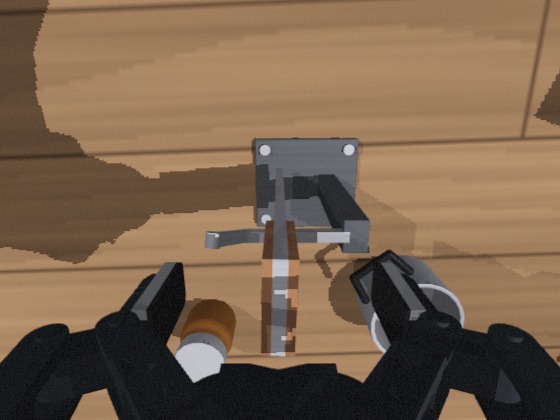

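View pics/side3.png

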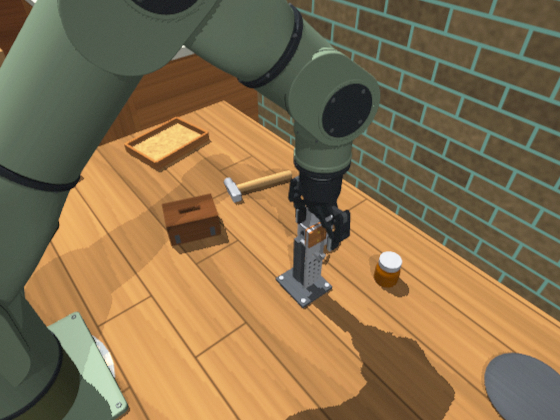

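```bash
python3 - <<'E'
from plan import *
from station import *
np.set_printoptions(precision=2,suppress=True)
def st(l):
    s=sense(); print(l,round(s["time_s"],2),s["ee_pos"],s["force"],s["moment"],round(s["gripper_width"],3))
gripper_to(0.35,60); st("pre")
gripper_to(0.0,60); hold(.15); st("grip")
for dz in(.5,1,1.5,2,2.5):
    servo_line([562.8,-152.2,178+dz],None,10); hold(.1); st(dz)
c=capture("wrist"); pickle.dump(c,open(f"wrist4.pkl","wb")); cv2.imwrite(f"pics/wrist4.png",c["color"])
E
```

```text
pre 7.06 [ 562.81 -152.22  178.  ] [ 0.13 -0.32  0.23] [ 0.03  0.02 -0.02] 0.348
grip 7.48 [ 562.79 -152.08  178.04] [-0.1   2.19  2.84] [ 0.5   0.15 -0.02] 0.158
0.5 7.83 [ 562.7  -152.29  178.28] [-0.16  0.26 -3.77] [-0.06  0.02 -0.03] 0.154
1 8.18 [ 562.78 -152.21  178.97] [ 0.09 -0.7  -4.07] [0.01 0.03 0.02] 0.156
1.5 8.53 [ 562.8  -152.19  179.5 ] [-0.56 -0.07 -3.28] [-0.04  0.04  0.  ] 0.155
2 8.88 [ 562.78 -152.21  179.99] [ 0.32  0.6  -4.72] [ 0.03 -0.01  0.04] 0.16
2.5 9.23 [ 562.8  -152.22  180.52] [-0.55 -0.2  -4.15] [0.   0.07 0.03] 0.153
```

View pics/wrist4.png

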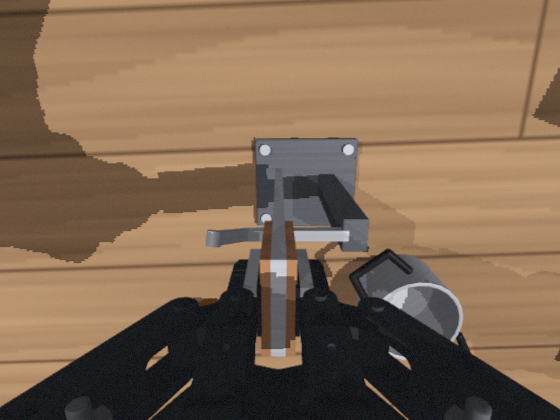

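```bash
cat > run.py <<'E'
from plan import *
from station import *
import sys
np.set_printoptions(precision=1,suppress=True)
A=43.7
F0=np.array([-.1,0,-4.1])
S=[-21,-12,-6,-2,0,2,4,6,10,40]
TL=np.radians([0,14,22,27,33,43,50,55,60,60])
def tilt(s): return np.interp(s,S,TL)
def yb(s): return np.interp(s,[-3,9],[0,-.3])
def favg(n=3):
    f=[]
    for _ in range(n): hold(.02); f.append(sense()["force"])
    return np.mean(f,0)-F0
def loadoff():
    try: return np.load("off.npy")
    except Exception: return np.zeros(3)
def step(s,off,vel=12,tl=None,y=None,verbose=True):
    """one step; off: eye offset in plate axes (x unused)"""
    t=tilt(s) if tl is None else tl; y=yb(s) if y is None else y
    m1,m2,eye=fit(s,t,y); R=pR(t,y)
    for it in range(4):
        tcp=eye+R.apply(off+[0,0,A])
        servo_line(tcp,toolR(R,-1).as_rotvec(),vel)
        f=R.inv().apply(favg())
        if verbose: print(f"s{s:.1f} t{np.degrees(t):.0f} m{m1:.1f},{m2:.1f} off{off} f{f} T{sense()['time_s']:.2f}")
        if np.hypot(f[1],f[2])<1.6: break
        off=off+np.array([0,.15*f[1],.12*f[2]])
        if np.abs(f).max()>9: print("HIGH"); return off,f,False
    return off,f,abs(f[0])<4 and np.abs(f).max()<6
def run(ss):
    off=loadoff()
    for s in ss:
        off,f,ok=step(s,off); np.save("off.npy",off)
        if not ok: print("STOP at",s); break
E
python3 - <<'E'
from run import *
run(list(np.arange(-20,-5.9,2)))
E
```

```text
s-20.0 t2 m3.5,2.4 off[0. 0. 0.] f[ 0.1 -0.3  0.3] T9.58
s-18.0 t5 m3.5,2.2 off[0. 0. 0.] f[0.1 0.1 0.1] T9.88
s-16.0 t8 m3.5,2.1 off[0. 0. 0.] f[ 0.6 -0.1 -0. ] T10.18
s-14.0 t11 m3.5,1.8 off[0. 0. 0.] f[0.4 0.1 0.1] T10.48
s-12.0 t14 m3.5,1.6 off[0. 0. 0.] f[ 0.4 -0.3  0.2] T10.78
s-10.0 t17 m3.5,1.5 off[0. 0. 0.] f[ 0.   0.1 -0.3] T11.08
s-8.0 t19 m3.5,1.3 off[0. 0. 0.] f[-0.   0.5 -0.1] T11.38
s-6.0 t22 m3.5,1.0 off[0. 0. 0.] f[ 0.1  0.6 -0. ] T11.68
```

```bash
python3 - <<'E'
from run import *
run(list(np.arange(-5,2.1,1)))
E
```

```text
s-5.0 t23 m3.1,0.9 off[0. 0. 0.] f[ 0.2  0.3 -0.1] T11.98
s-4.0 t24 m2.9,0.8 off[0. 0. 0.] f[ 0.1 -0.3  0.3] T12.28
s-3.0 t26 m2.7,0.5 off[0. 0. 0.] f[ 0.4 -0.   0.5] T12.58
s-2.0 t27 m2.6,0.6 off[0. 0. 0.] f[-0.2 -0.   0.3] T12.88
s-1.0 t30 m2.5,0.6 off[0. 0. 0.] f[0.7 0.  0.3] T13.20
s0.0 t33 m2.5,0.7 off[0. 0. 0.] f[ 1.  -0.3  0.6] T13.53
s1.0 t38 m2.5,0.6 off[0. 0. 0.] f[ 0.6 -0.3  0.1] T13.98
s2.0 t43 m2.6,0.7 off[0. 0. 0.] f[ 0.6  0.1 -0.3] T14.43
```

Passing the bend with no contact. Continue.

```bash
python3 - <<'E'
from run import *
run([3,4,5,6,8,10])
for n in("wrist","side"):
    c=capture(n); pickle.dump(c,open(f"{n}5.pkl","wb")); cv2.imwrite(f"pics/{n}5.png",c["color"])
E
```

```text
s3.0 t46 m2.6,1.1 off[0. 0. 0.] f[0.6 0.2 0.2] T14.78
s4.0 t50 m2.6,1.3 off[0. 0. 0.] f[ 0.5 -0.  -0.5] T15.13
s5.0 t53 m2.6,1.5 off[0. 0. 0.] f[0.7 0.3 0.5] T15.43
s6.0 t55 m3.0,1.7 off[0. 0. 0.] f[ 0.5  0.2 -0.3] T15.73
s8.0 t58 m3.2,1.8 off[0. 0. 0.] f[ 0.5 -0.4  0.3] T16.03
s10.0 t60 m3.3,2.0 off[0. 0. 0.] f[ 0.2  0.7 -0.1] T16.33
```

View pics/wrist5.png

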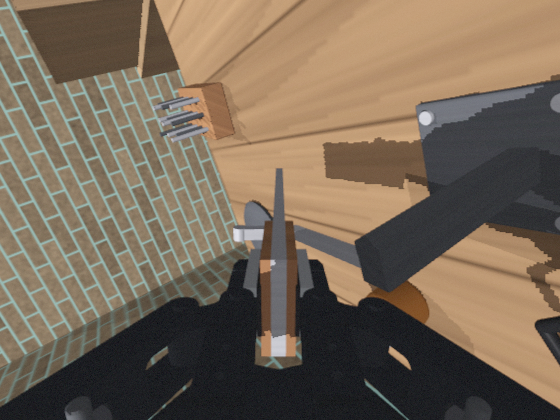

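```bash
python3 - <<'E'
from run import *
run([13,16,19,22,25,27,29,31,33,35,37,39,41])
E
```

```text
s13.0 t60 m3.3,2.0 off[0. 0. 0.] f[0.1 0.3 0.2] T16.88
s16.0 t60 m3.3,2.0 off[0. 0. 0.] f[ 0.5  0.1 -0.2] T17.33
s19.0 t60 m3.3,2.0 off[0. 0. 0.] f[-0.1 -0.1  0.2] T17.78
s22.0 t60 m3.3,2.0 off[0. 0. 0.] f[ 0.3 -0.1  0.1] T18.23
s25.0 t60 m3.3,2.0 off[0. 0. 0.] f[ 0.2 -0.4  0.4] T18.68
s27.0 t60 m3.3,2.0 off[0. 0. 0.] f[-0.  -0.  -0.2] T19.05
s29.0 t60 m2.9,1.9 off[0. 0. 0.] f[ 0.1 -0.1  0.4] T19.42
s31.0 t60 m2.9,1.4 off[0. 0. 0.] f[0.2 0.4 0.3] T19.79
s33.0 t60 m2.9,1.4 off[0. 0. 0.] f[ 0.7  0.4 -0.1] T20.16
s35.0 t60 m2.9,1.4 off[0. 0. 0.] f[ 0.   0.4 -0.3] T20.52
s37.0 t60 m2.9,1.4 off[0. 0. 0.] f[ 0.5 -0.2 -0.4] T20.89
s39.0 t60 m2.9,1.8 off[0. 0. 0.] f[0.4 0.1 0.1] T21.26
s41.0 t60 m2.9,3.4 off[0. 0. 0.] f[ 0.1 -0.1 -0.4] T21.62
```

```bash
python3 - <<'E'
from run import *
def go(s):
    R=pR(tilt(40),-.3); servo_line(poly(s)+R.apply([0,0,A]),toolR(R,-1).as_rotvec(),60)
go(60); go(85); print(favg())
R=pR(tilt(40),-.3); p=poly(85)+R.apply([0,0,A])
t=sense()["time_s"]
up=p+[0,-10,90]; servo_line(up,None,100); print(p,up,favg(),sense()["time_s"])
hold(.3)
R0=toolR(plateR(np.radians(-92),0),-1).as_rotvec()
q=solve_ik([540,-190,350],R0); print(q)
servo_line([540,-190,350],R0,100); print(sense()["time_s"],sense()["ee_pos"],favg())
for n in("wrist","side"):
    c=capture(n); pickle.dump(c,open(f"{n}6.pkl","wb")); cv2.imwrite(f"pics/{n}6.png",c["color"])
E
```

```text
[ 0.3 -0.2  0.2]
[ 537.3 -167.1  233. ] [ 537.3 -177.1  323. ] [0.  0.3 0.2] 23.8167
[ 0.1  0.6  0.5  1.3 -0.3  1.3  2.1]
25.5667 [ 540.1 -189.4  350. ] [0.3 0.1 0.3]
```

View pics/side6.png

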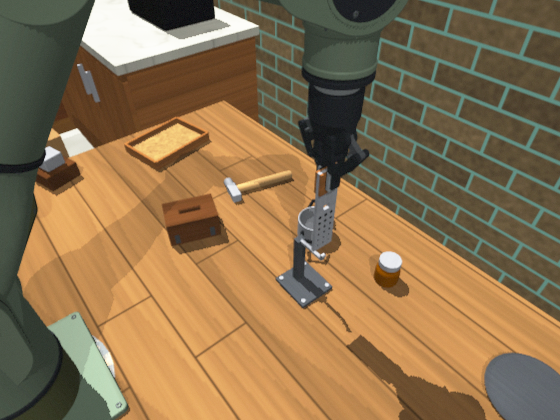

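```bash
python3 - <<'E'
from run import *
R0=toolR(plateR(np.radians(-110),0),-1).as_rotvec()
servo_line([500,50,350],R0,180)
servo_line([460.3,198.6,350],R0,180)
servo_line([460.3,198.6,245],None,120); hold(.2); print(sense()["time_s"],sense()["ee_pos"],favg(),sense()["joints"])
for n in("wrist","side","top"):
    c=capture(n); pickle.dump(c,open(f"{n}7.pkl","wb")); cv2.imwrite(f"pics/{n}7.png",c["color"])
crop(ld("side7"),150,110,90,130,5,"s7c.png")
crop(ld("wrist7"),180,90,200,180,4,"w7c.png")
E
```

```text
29.45 [460.4 198.7 245.4] [-0.9  0.   0.3] [-0.7  0.6  0.4  1.7 -0.3  0.9  1. ]
```

View pics/w7c.png

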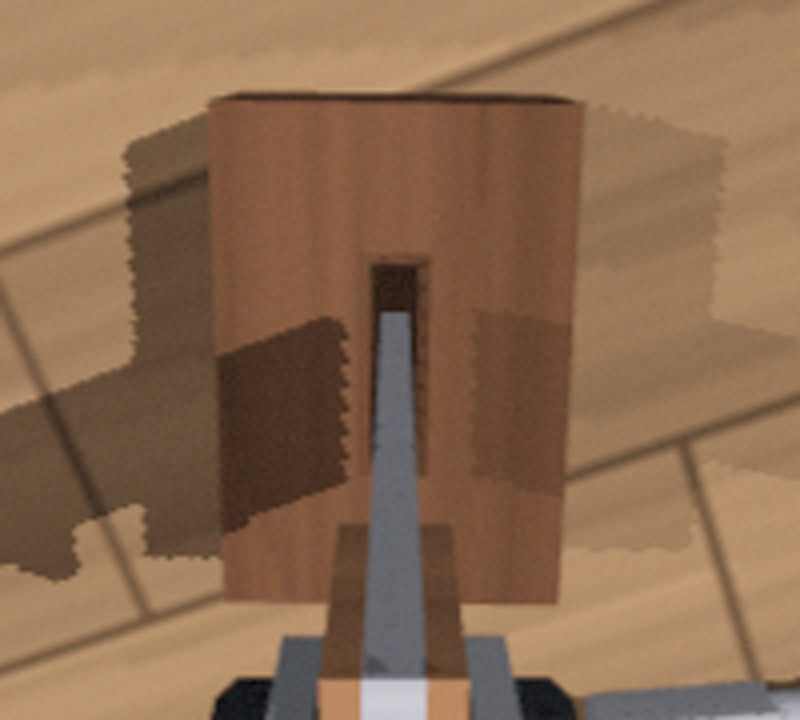

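View pics/s7c.png

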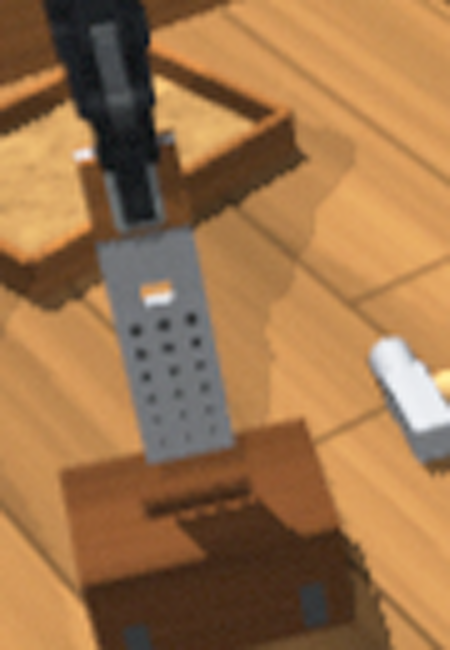

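```bash
python3 - <<'E'
from h import *
np.set_printoptions(precision=1,suppress=True)
c=ld("wrist7"); W=lambda x,y:T(x,y,180,90,4)
B=[onz(c,*W(*p),70) for p in[(212,98),(582,100),(558,603),(225,603)]]
for b in B:print(b)
print("ctr",np.mean(B,0))
S=[onz(c,*W(*p),70) for p in[(360,257),(432,257),(426,472),(362,472)]]
for b in S:print(b)
print("slot ctr",np.mean(S,0))
f=[onz(c,*W(*p),100.8) for p in[(381,313),(411,313)]]
print("foot near edge",f)
yw=np.radians(-110); a=plateR(yw,0).as_matrix(); print("pred near edge", np.array([460.3,198.6,100.8])-22*a[:,1], np.array([460.3,198.6,100.8])+22*a[:,1])
for i,j in((0,1),(3,2)): d=B[j]-B[i]; print(np.degrees(np.arctan2(d[1],d[0])))
for i,j in((0,3),(1,2)): d=B[j]-B[i]; print(np.degrees(np.arctan2(d[1],d[0])),np.linalg.norm(d))
E
```

```text
[384.2 180.3  70. ]
[414.5 262.5  70. ]
[536.1 217.6  70. ]
[505.7 133.9  70. ]
ctr [460.1 198.6  70. ]
[431.4 200.1  70. ]
[437.4 216.7  70. ]
[489.3 196.7  70. ]
[483.7 181.2  70. ]
slot ctr [460.5 198.7  70. ]
foot near edge [array([440.6, 202.5, 100.8]), array([442.9, 208.8, 100.8])]
pred near edge [439.6 206.1 100.8] [481.  191.1 100.8]
69.72784770354417
70.01766488377542
-20.876211235094647 130.10997335367568
-20.273705458122738 129.65261114635777
```

```bash
python3 - <<'E'
from run import *
xy=np.array([459.5,198.9]); mv=lambda z,v:servo_line([*xy,z],None,v)
mv(218,80)
z=216; off=0
while z>171.5:
    z-=4 if z>176 else 1.5; mv(z,40); f=favg()
    print(z,f)
    if np.linalg.norm(f[:2])>2: xy=xy+np.clip(.15*f[:2],-.6,.6); print("xy",xy)
    if f[2]>6: print("STOP");break
else:
    while z>166.5:
        z-=.4; mv(z,8); f=favg(); print(round(z,1),f)
        if f[2]>2.5: print("floor"); break
print(sense()["time_s"],sense()["ee_pos"])
for n in("wrist","side"):
    c=capture(n); pickle.dump(c,open(f"{n}8.pkl","wb")); cv2.imwrite(f"pics/{n}8.png",c["color"])
crop(ld("side8"),150,110,90,130,5,"s8c.png")
E
```

```text
212 [-0.   0.4  0.3]
208 [ 0.5 -0.3  0.3]
204 [ 0.4 -0.3  0. ]
200 [-0.2  0.2  0.3]
196 [ 0.1 -0.3  0.5]
192 [-0.3 -0.  -0.4]
188 [-0.1 -0.   0.3]
184 [-0.4 -0.1  0.3]
180 [-0.1  0.1  0.4]
176 [-0.3  0.1  0.1]
174.5 [-0.2  0.   0. ]
173.0 [ 0.3  0.1 -0.2]
171.5 [ 0.1 -0.2 -0.1]
171.1 [-0.6 -0.8  0.8]
170.7 [-0.   0.1  0.5]
170.3 [-0.2 -0.1  0.5]
169.9 [-0.1 -0.7  0.5]
169.5 [-0.4  0.4 -0.3]
169.1 [ 0.3 -0.4  3.9]
floor
35.8917 [459.6 198.9 169.2]
```

View pics/s8c.png

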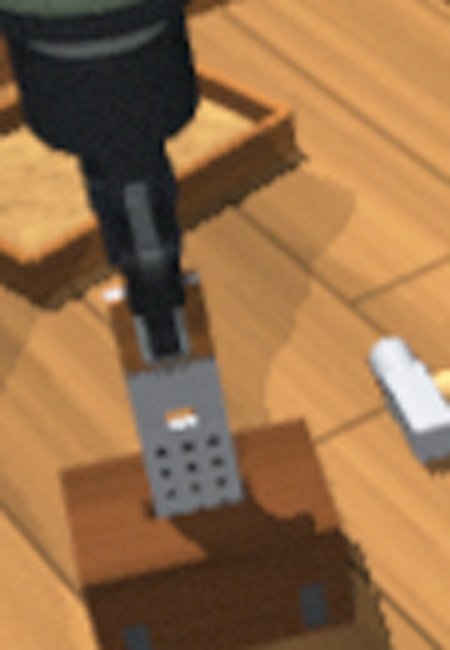

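```bash
python3 - <<'E'
from run import *
gripper_to(0.25); hold(.2); print(favg(),sense()["gripper_width"]); gripper_to(0.6); hold(.3)
p=sense()["ee_pos"]
servo_line([p[0],p[1],330],None,100); hold(.5)
print(sense()["time_s"],favg())
for n in("wrist","side","top"):
    c=capture(n); pickle.dump(c,open(f"{n}9.pkl","wb")); cv2.imwrite(f"pics/{n}9.png",c["color"])
E
```

```text
[-0.3 -0.2  4.2] 0.24985251865493624
39.45 [0.3 0.3 4.1]
```

View pics/side9.png

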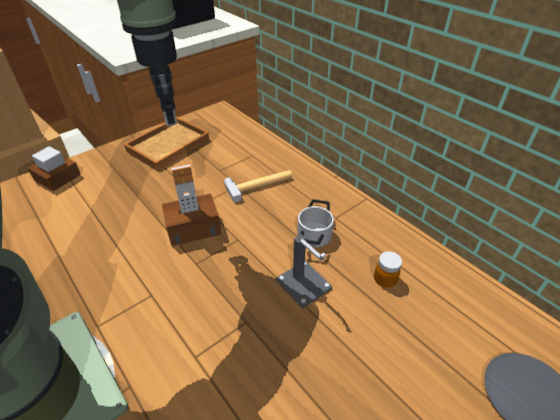

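View pics/wrist9.png

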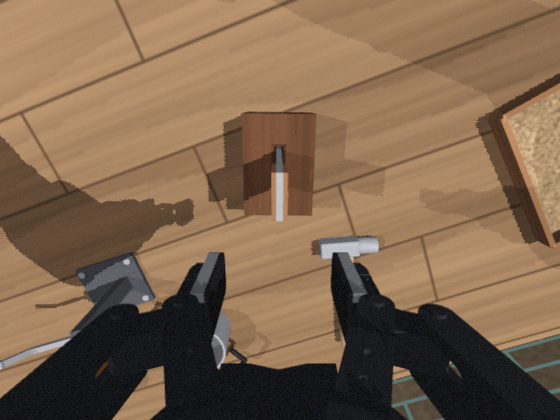

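```bash
python3 - <<'E'
from h import *
np.set_printoptions(precision=1,suppress=True)
crop(ld("wrist9"),235,100,90,130,5,"w9c.png")
a,b=ld("side0"),ld("side9")
for n,(x,y,w,h) in dict(jar=(370,245,40,45),hammer=(222,168,75,35)).items():
    print(n,np.abs(a["color"][y:y+h,x:x+w].astype(int)-b["color"][y:y+h,x:x+w]).mean())
a,b=ld("top0"),ld("top9"); print("pot top",np.abs(a["color"][145:185,275:312].astype(int)-b["color"][145:185,275:312]).mean())
E
```

```text
jar 3.2594444444444446
hammer 3.3518730158730157
pot top 9.722747747747748
```

View pics/w9c.png

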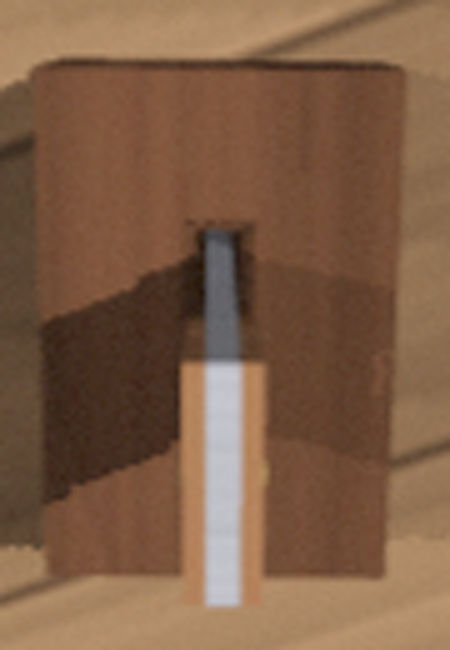

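```bash
python3 - <<'E'
from h import *
np.set_printoptions(precision=1,suppress=True)
c=ld("wrist9");P=[onz(c,*T(x,y,235,100,5),204) for x,y in((180,362),(267,362),(264,606),(180,606))]
print(P,np.mean(P,0))
for n in("top0","top9"):
    g=cv2.cvtColor(ld(n)["color"],cv2.COLOR_BGR2GRAY)
    print(n,cv2.HoughCircles(g[140:200,265:335],cv2.HOUGH_GRADIENT,1,30,param1=80,param2=15,minRadius=17,maxRadius=26))
cv2.imwrite("pics/pot.png",np.hstack([cv2.resize(ld(n)["color"][130:210,260:340],None,fx=4,fy=4) for n in("top0","top9")]))
E
```

```text
[array([438.3, 199.5, 204. ]), array([443.3, 213.3, 204. ]), array([484.6, 198.2, 204. ]), array([479.5, 184.2, 204. ])] [461.4 198.8 204. ]
top0 [[[36.5 29.5 20.8]]]
top9 [[[35.5 28.5 21. ]]]
```

View pics/pot.png

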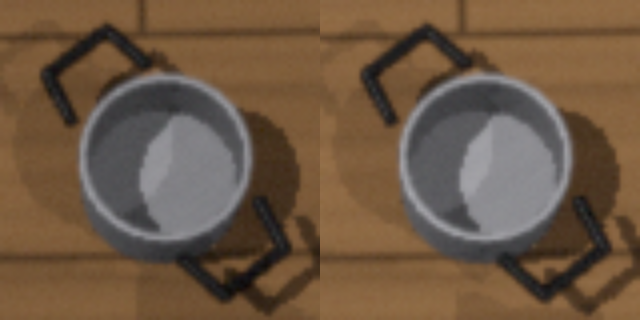

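The pot hasn't moved. The plate's top is centred about 1 mm from the slot centre, so it is standing upright. I'm handing in.

```bash
python3 -c "
from station import *
print(sense()['time_s'],sense()['qvel'].round(4)); print(hand_in())"
```

```text
39.65 [ 0.0004  0.0001  0.0008  0.0008  0.0017 -0.0017 -0.001 ]
the job is handed in; nothing more can be done
None
```

I took the drawplate off the barbed hook and stood it in the block's slot. I then let go and handed in at about 39.7 s of the 72 s allowed. The station gives no verdict, so the points below are my own checks.

- **Hook:** From the pictures the barb rises about 66° and is bent about 18° to the robot's side. I raised the plate 2.5 mm, tilted it from 0 to 60° round the bend and slid the eye up over the bead. The 60° is more than the suggested 35 to 45°, to match this barb. Contact force read at each stop on the way over the barb stayed at about 1 N or less. The largest hanger load I saw was about 3 N, while the gripper was closing.
- **Placing:** The foot met the slot floor at the height I predicted (TCP 169.2 mm), pressing with about 4 N.
- **After release:** The wrist force came back to zero. The top centre of the plate measured (461.4, 198.8) against the slot centre (460.3, 198.6), so the lean is under 0.02 rad.
- **Bystanders:** The pot, hammer and jar looked unmoved when I compared pictures from before and after. The pot region differed more than the others, which I put down to shadow; its rim circle fitted to within about 1 pixel of the start.

No check failed. The small disagreements were 1 to 2 mm between cameras, and about 2 mm along the slot when I measured the foot in the wrist view, which I corrected by 1 mm.

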